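Dispense one crucible and slide it to the pick-up nest

ROBOT

A 6-joint arm with a two-finger parallel gripper is mounted at the origin on the work surface. World frame = base frame: x ahead of the robot, y to its left, z up, the work surface at z = 0. Lengths are in m, angles in rad, forces in N, time in s.
With the tool pointing down it reaches from about 0.425 to 0.95 m from the base axis. Payload 3.5 kg.
Tool frame: the origin (TCP) lies on the mounting face of the last link; the fingertips stand 173 mm ahead of it and the grasp point (between the pads) lies 155 mm ahead of it; z points along the fingers, x is the direction in which the jaws open and shut, and the axes are right-handed (so a half turn about z gives the same grasp; the last joint's range is limited). The gripper opens to 85 mm and grips with 20 to 120 N. Pads are 22 mm wide; open, the fingers measure 114 mm over their backs; the gripper's body (76 mm by 85 mm) begins 54 mm behind the grasp point. The pads swing forward as they close: fully open they stand 13 mm farther back than shut.
Start: joints at [1.052, 0.286, 1.577, -0, 1.279, -0.15], TCP at [0.243, 0.63, 0.405] pointing down, gripper open.
Joint ranges: [-2.77, 2.77], [-0.9, 2.22], [0.21, 2.48], [-1.53, 4.67], [0.24, 2.81], [-2.84, 2.84]. Speed limits (rad/s): [2.79, 2.79, 3.14, 3.14, 3.14, 3.14].

INTERFACE

Orientations are given as a unit quaternion [x, y, z, w].
In Python, from plant import get_state, read_camera, sign_off gives the robot as it stands.
- The arm moves only by the shell command python3 -m jog 'ROWS' [FORCE]. ROWS is JSON, a list of rows, each an object of numbers: "grip": the closure, from 0 (fully open) to 1 (shut); "x", "y", "z": the shift along the tool's x, y, z in mm; "rx", "ry", "rz": the turn, a rotation vector about the tool's x, y, z in degrees. A call has 1 to 8 rows; each row shifts and turns the commanded pose from where the row before left it, along the tool's axes as they then stand; what a row does not reach is not made up. A row lasts 1/12 s, in which the tool goes at most 41.7 mm and 7.16 degrees, less where a joint would pass 70% of its speed; a pose out of reach is approached as far as the arm can. A call with a gripper value outside its range is refused whole. The fingers move at their own pace and stop on an object; FORCE is the grip in N (left out, the last holds). Time passes only in rows, so rows that do not move let the fingers close. It gives the time, the measured TCP pose, the force and the opening at its end, in the units of the state.
- get_state(): the state, without advancing time (a new reading comes with each control period).
- read_camera(name): name is "side" or "top" or "wrist"; returns a dict with "frame" (420x560x3 uint8, red, green, blue), "intrinsics" (3x3 intrinsics, pixels), "R" (3x3) and "t" (3): a world point X has camera coordinates R X + t. Camera axes: x right, y down, z forward; pixel columns grow to the right and rows downward; lengths in m; the calibration is good to about 2 mm. A picture is of the moment at which its call begins. There is no depth.
- sign_off(): hands the job in, once; it reports no verdict.
The state is a dict: "time": time; "qpos": joint angles; "dq": joint speeds; "joint_efforts": joint torques, N m; "eef_pos": TCP position; "tcp_rot": TCP orientation; "contact_force": force on the tool from outside, world axes, zero at the start; "wrist_torque": the same for the moment, N m; "opening": opening from 0.0 (shut) to 1.0 (fully open).
Only numpy, scipy, OpenCV 4.12 (cv2) and the standard library are available. Lean on these libraries where they do the work, as an engineer would, in place of code of your own. Each camera call takes 0.05 s, during which the arm holds its last target.

TASK

Press the crucible dispenser's plunger all the way down once and let it spring back up, so that a single clean crucible is pushed out onto the track in front of the magazine. Then, with the fingertips, slide that crucible upright along the track until it rests against the end stop of the pick-up nest, without picking it up. Leave the other crucibles in the magazine and everything else on the bench where it is.

Things in the scene. Friction and masses are not known exactly. Their poses are not given: they have to be found in the camera images.
- dispenser: Crucible dispenser, fixed: base 230 x 105 mm, its flat dark steel top (the deck) 20 mm above the bench; green housing, top at 112 mm, with the plunger on it; ahead of it a clear magazine tube (34 mm outside, top at 140 mm). Origin: on the bench under the tube's axis. x runs from magazine to plunger (at x = 88 mm), so crucibles come out towards -x; y points along the track to the pick-up nest; z up.
- magazine (a point): Point on the deck (20 mm above the bench) on the axis of the magazine tube, where the lowest crucible stands. Axes as dispenser.
- outlet (a point): Where the crucible stands after a full press (within about 5 mm): a point on the deck 66 mm ahead of the magazine, mid-lane on the track. The track is a lane along y, 38 mm wide, between steel fences 6 mm high and 4 mm thick; it begins, open-ended, 60 mm to the -y side of this point. The fence on the magazine's side has a 38 mm wide gap here. Axes as dispenser.
- nest (a point): Pick-up nest at the track's +y end: point on the deck under the centre of a crucible standing mid-lane against the end stop, 82.5 mm from outlet along +y. The stop's face is 12.5 mm beyond this point; from 12.5 mm before this point the fences on both sides are, like the stop, 14 mm high. Axes as dispenser.
- plunger_top (a point): Centre of the flat top of the black round plunger knob (38 mm across, 12 mm thick), 177 mm above the bench when up. It moves with the plunger, straight down when pressed.
- plunger (a joint): Plunger travel in m: 0 = up, 0.035 = fully down on its stop. A spring (2.5 N at first, 8 N when down, about 1 N more at 40 mm/s) brings it back up by itself. Racks and a pinion drive a flat pusher by twice this travel through the magazine's foot, pushing the lowest crucible out; as the plunger rises the pusher draws back and the stack drops by one, so another press would push out another.
- crucible1_mid (a point): Centre (half-way up) of the lowest crucible in the magazine, the one that comes out: an off-white ceramic cup 25 mm across and 25 mm high, about 16 g, open at the top. Its z axis points up out of the cup. 32.5 mm above the bench while it stands on the deck.
- crucible2_mid (a point): Centre of the second crucible from below in the magazine, same size; drops to the deck, inside the magazine, when the first is out.
- crucible3_mid (a point): Centre of the third crucible from below, same size.
- crucible4_mid (a point): Centre of the uppermost crucible, same size.
- jar: Bystander: lidded glass jar, 58 mm across, 72 mm high, standing loose near the dispenser. Origin at the centre of its underside.
- vial: Bystander: small amber glass vial with black cap, 30 mm across, 56 mm high, loose. Origin at the centre of its underside.
- dish: Bystander: small open steel dish, 68 mm across, 26 mm high, loose. Origin at the centre of its underside.
- tongs: Bystander: steel crucible tongs, 225 mm long, about 95 mm wide over the finger rings, 8 mm high, lying on the bench on the robot's side of the dispenser. Origin near the middle of their length, on the bench; x axis along them towards the jaws.

How it is judged:
By the outcome, as a careful person would: the job done as asked, in the order asked, and still so for the second after the job is handed in, with the robot touching nothing.
It also fails if it takes over 51 s, if anything falls off the work surface, if the arm or the gripper's body presses on something with over 40 N, if the wrist force passes 120 N, or if a joint passes its speed limit or range.

## Working session

There is one attempt and no reset: what is moved stays moved. The work goes in short steps, Python scripts to look and compute and a shell command to move; the robot and the scene stay as the last step left them, time stands still between calls to the robot, and variables do not carry over. Pictures are saved under pics/ and viewed, and the job is handed in when it is done.

```bash
ls; mkdir -p pics; python3 - <<'E'
from plant import *
import cv2
print(get_state())
for n in("side","top","wrist"):
    c=read_camera(n); cv2.imwrite(f"pics/{n}0.png",cv2.cvtColor(c["frame"],cv2.COLOR_RGB2BGR)); print(n,c["intrinsics"],c["R"],c["t"])
E
```

```text
pics
{'time': 0.0, 'qpos': array([ 1.05201970e+00,  2.87152815e-01,  1.57819628e+00,  2.48370746e-05,
        1.27862257e+00, -1.50016986e-01]), 'dq': array([ 0.00025167, -0.00029309,  0.00077825,  0.00115167, -0.00099022,
        0.0012119 ]), 'joint_efforts': array([ 2.85296874e-04, -4.05986845e+01, -2.92623353e+01, -8.60488785e-05,
        5.80874184e-03,  1.07029376e-05]), 'eef_pos': array([0.24315941, 0.62939988, 0.40334484]), 'tcp_rot': array([ 8.24761634e-01,  5.65479294e-01, -1.07575012e-03,  5.07767057e-04]), 'contact_force': array([ 0.03309   , -0.05908935, -0.47422213]), 'wrist_torque': array([-0.03750949, -0.00759286, -0.03708283]), 'opening': 0.997276541102851}
side [[534.50399232   0.         277.04050349]
 [  0.         534.50399232 197.95718366]
 [  0.           0.           1.        ]] [[ 0.69163068 -0.72223491 -0.00487137]
 [-0.54330995 -0.5158199  -0.66237763]
 [ 0.4758795   0.46076735 -0.74915429]] [-0.36962394  0.41349204  0.68306607]
top [[391.02708285   0.         283.12190209]
 [  0.         391.02708285 204.65064485]
 [  0.           0.           1.        ]] [[ 0.0101312  -0.99973079 -0.02087367]
 [-0.99231661 -0.00747751 -0.12349827]
 [ 0.12330894  0.02196448 -0.99212523]] [0.05449592 0.57846047 0.75250137]
wrist [[354.99411436   0.         274.38901086]
 [  0.         354.99411436 214.79829571]
 [  0.           0.           1.        ]] [[ 0.36165552  0.93230578 -0.00334874]
 [ 0.89796819 -0.34736504  0.27016782]
 [ 0.25071579 -0.10071475 -0.96280742]] [-0.6736981  -0.03454973  0.37990619]
```

View pics/side0.png

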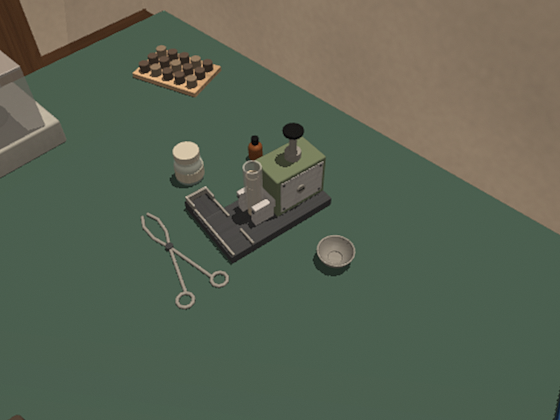

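View pics/top0.png

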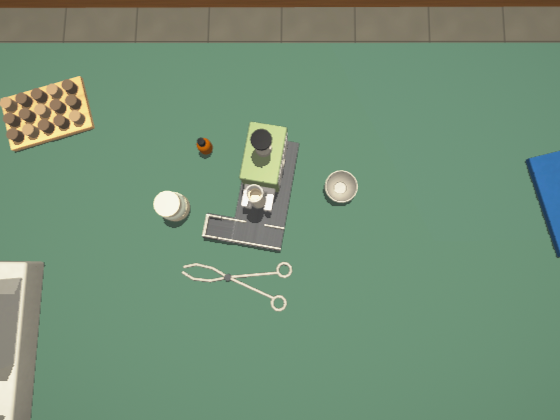

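View pics/wrist0.png

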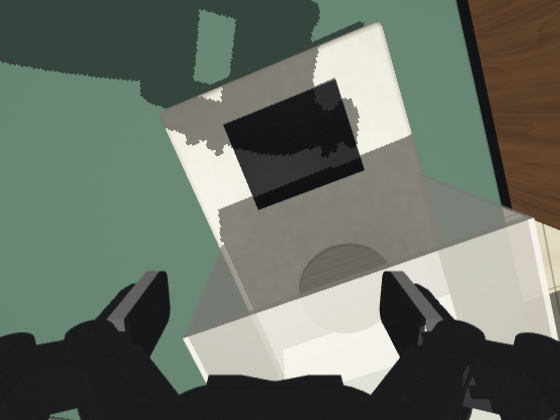

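```bash
python3 - <<'E'
import cv2
a=cv2.imread("pics/top0.png")[110:260,190:310]; cv2.imwrite("pics/topz.png",cv2.resize(a,None,fx=4,fy=4,interpolation=cv2.INTER_CUBIC)*1)
a=cv2.imread("pics/side0.png")[115:265,175:345]; cv2.imwrite("pics/sidez.png",cv2.resize(a,None,fx=4,fy=4,interpolation=cv2.INTER_CUBIC))
E
```

```text
(no output)
```

View pics/topz.png

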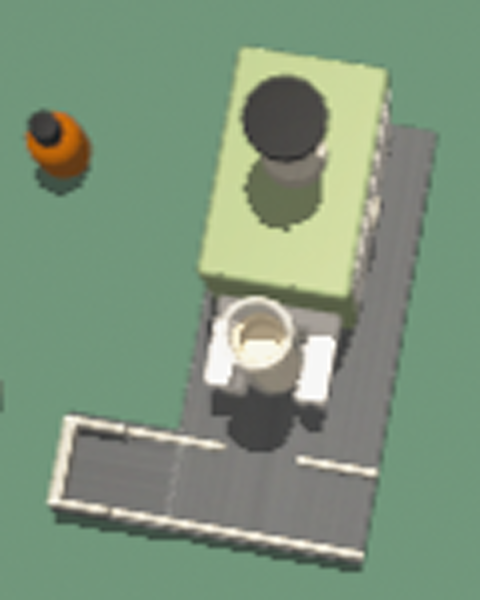

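View pics/sidez.png

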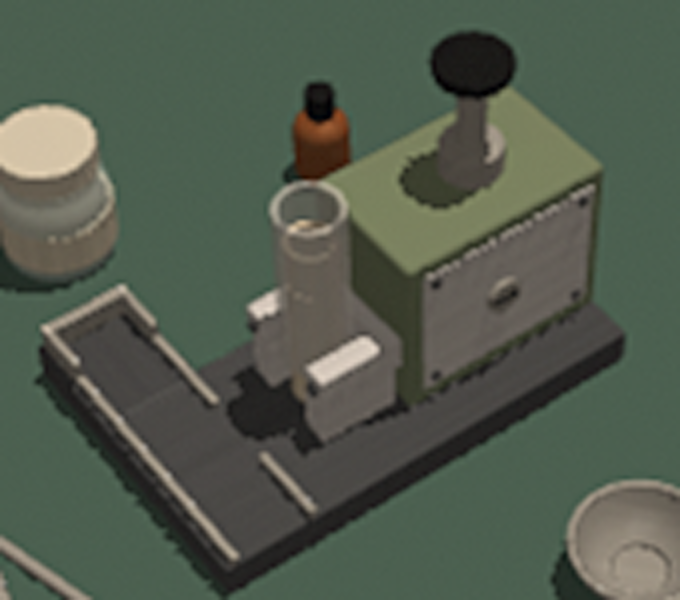

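```bash
cat > h.py <<'E'
import numpy as np
from scipy.optimize import least_squares
from scipy.spatial.transform import Rotation as Ro
def proj(c,X):
    p=np.asarray(X)@c["R"].T+c["t"]; p=p@c["intrinsics"].T; return p[:,:2]/p[:,2:]
def ray(c,u,z):
    d=c["R"].T@np.linalg.solve(c["intrinsics"],[u[0],u[1],1]); o=-c["R"].T@c["t"]; return o+d*(z-o[2])/d[2]
def D2W(p,P):
    P=np.atleast_2d(P); c,s=np.cos(p[2]),np.sin(p[2]); return np.c_[p[0]+c*P[:,0]-s*P[:,1],p[1]+s*P[:,0]+c*P[:,1],P[:,2]]
E
python3 - <<'E'
from h import *
from plant import *
P=np.array([[.088,0,.177],[0,0,.14],[-.087,-.06,.026],[-.089,.099,.034],[-.043,.099,.034],[-.045,-.06,.026]])
T=np.array([[286,116],[262,332],[362,553],[50,505],[66,416],[377,471]])
S=np.array([[473,61],[310,208],[236,557],[42,328],[124,288],[313,512]])
T=(T+.5)/4-.5+[190,110]; S=(S+.5)/4-.5+[175,115]
ct,cs=read_camera("top"),read_camera("side")
for nm,u in(("both",3),("top",1),("side",2)):
    f=lambda p:np.r_[(proj(ct,D2W(p,P))-T).ravel() if u&1 else [],(proj(cs,D2W(p,P))-S).ravel() if u&2 else []]
    r=least_squares(f,[.6,0,0]); print(nm,r.x,np.round(r.fun.reshape(-1,2),1).tolist())
    if u==3: p=r.x
for n,q in dict(pl=[.088,0,.177],out=[-.066,0,.02],nest=[-.066,.0825,.02],mag=[0,0,.02]).items(): print(n,D2W(p,q))
E
```

```text
both [ 0.58613129  0.10852233 -0.1625551 ] [[0.4, -0.1], [-1.0, -0.1], [0.8, 0.4], [0.7, -0.3], [1.2, -0.5], [0.6, 0.4], [-0.1, -0.9], [-0.6, -0.3], [-0.6, 0.1], [-0.4, 0.1], [-0.0, -0.7], [-0.0, -0.4]]
top [ 0.58608897  0.10931497 -0.16201312] [[-0.1, -0.1], [-1.4, -0.0], [0.4, 0.4], [0.4, -0.3], [0.8, -0.4], [0.2, 0.4]]
side [ 0.5859097   0.10751367 -0.16400067] [[0.3, -0.5], [-0.3, 0.1], [-0.4, 0.5], [-0.1, 0.4], [0.3, -0.5], [0.2, -0.0]]
pl [[0.67297118 0.0942804  0.177     ]]
out [[0.52100137 0.11920378 0.02      ]]
nest [[0.53435318 0.20061619 0.02      ]]
mag [[0.58613129 0.10852233 0.02      ]]
```

```bash
python3 -m jog '[{"z":-30,"grip":1},{"z":-25,"grip":1},{"x":-20,"y":35,"grip":1},{"x":-20,"y":35,"grip":1},{"x":-20,"y":35,"grip":1},{"x":-20,"y":35,"grip":1},{"x":-20,"y":35,"grip":1},{"x":-20,"y":35,"grip":1}]' 30; python3 -m jog '[{"x":-20,"y":35,"grip":1},{"x":-20,"y":35,"grip":1},{"x":-20,"y":35,"grip":1},{"x":-20,"y":35,"grip":1},{"x":-20,"y":35,"grip":1},{"x":-20,"y":35,"grip":1},{"x":-20,"y":35,"grip":1},{"x":-20,"y":35,"grip":1}]'; python3 -m jog '[{"rz":-6,"grip":1},{"rz":-5.8,"grip":1},{"grip":1}]'
cat >> h.py <<'E'
PD=[0.58613,0.10852,-0.16256]
def to_tool(st,target_tip,L=.173):
    R=Ro.from_quat(st["tcp_rot"]).as_matrix(); tip=st["eef_pos"]+R[:,2]*L
    # rotation error to desired: tool x = disp y, z down
    c,s=np.cos(PD[2]),np.sin(PD[2]); W=np.array([[-s,c,0],[c,s,0],[0,0,-1]]).T
    rv=Ro.from_matrix(R.T@W).as_rotvec(degrees=True)
    return "t %.2f tip"%st["time"],tip.round(4),"shift tool mm",(R.T@(np.asarray(target_tip)-tip)*1000).round(1),"rot",rv.round(2),"F",st["contact_force"].round(1)
E
python3 - <<'E'
from h import *
from plant import *
print(*to_tool(get_state(),D2W(PD,[.088,0,.20])[0]),get_state()["opening"])
E
```

```text
t 0.25 tip [0.2432 0.6293 0.231 ] shift tool mm [-344.1  593.8   31.3] rot [ -0.02   0.06 -11.82] F [-0.1 -0.   0.5] 1.000658245746442$[0]: bad value
$[0]: bad value
$[0]: bad value
```

```bash
python3 -m jog '[{"z":-30.0,"grip":1.0},{"z":-25.0}]' 30; python3 -m jog --help | head -20
```

```text
$[0]: bad value
invalid input: not JSON, or not a number
```

```bash
python3 -m jog '[{"grip":0.99,"x":0,"y":0,"z":-5,"rx":0,"ry":0,"rz":0}]' 30; echo; python3 -m jog '[{"grip":1,"x":0,"y":0,"z":-5,"rx":0,"ry":0,"rz":0}]' 30
```

```text
time: 0.33
eef_pos: [0.2432, 0.6294, 0.4081]
tcp_rot: [0.825, 0.565, -0.001, 0.001]
contact_force: [0.5, 0.5, -0.9]
opening: 0.879

time: 0.42
eef_pos: [0.2433, 0.6295, 0.4145]
tcp_rot: [0.825, 0.565, -0.001, 0.0]
contact_force: [-0.1, -0.8, 0.1]
opening: 0.749
```

All keys are required in every row.

```bash
python3 -m jog '[{"grip":1,"x":0,"y":0,"z":-25,"rx":0,"ry":0,"rz":0},{"grip":1,"x":0,"y":0,"z":-20,"rx":0,"ry":0,"rz":0},{"grip":1,"x":-20,"y":35,"z":0,"rx":0,"ry":0,"rz":0},{"grip":1,"x":-20,"y":35,"z":0,"rx":0,"ry":0,"rz":0},{"grip":1,"x":-20,"y":35,"z":0,"rx":0,"ry":0,"rz":0},{"grip":1,"x":-20,"y":35,"z":0,"rx":0,"ry":0,"rz":0},{"grip":1,"x":-20,"y":35,"z":0,"rx":0,"ry":0,"rz":0},{"grip":1,"x":-20,"y":35,"z":0,"rx":0,"ry":0,"rz":0}]' 30
python3 -m jog '[{"grip":1,"x":-20,"y":35,"z":0,"rx":0,"ry":0,"rz":0},{"grip":1,"x":-20,"y":35,"z":0,"rx":0,"ry":0,"rz":0},{"grip":1,"x":-20,"y":35,"z":0,"rx":0,"ry":0,"rz":0},{"grip":1,"x":-20,"y":35,"z":0,"rx":0,"ry":0,"rz":0},{"grip":1,"x":-20,"y":35,"z":0,"rx":0,"ry":0,"rz":0},{"grip":1,"x":-20,"y":35,"z":0,"rx":0,"ry":0,"rz":0},{"grip":1,"x":-20,"y":35,"z":0,"rx":0,"ry":0,"rz":0},{"grip":1,"x":-20,"y":35,"z":0,"rx":0,"ry":0,"rz":0}]'
python3 -m jog '[{"grip":1,"x":0,"y":0,"z":0,"rx":0,"ry":0,"rz":-6},{"grip":1,"x":0,"y":0,"z":0,"rx":0,"ry":0,"rz":-5.8},{"grip":1,"x":0,"y":0,"z":0,"rx":0,"ry":0,"rz":0}]'
python3 - <<'E'
from h import *
from plant import *
print(*to_tool(get_state(),D2W(PD,[.088,0,.20])[0]),get_state()["opening"])
E
```

```text
time: 1.08
eef_pos: [0.3966, 0.4404, 0.4608]
tcp_rot: [0.825, 0.566, 0.001, -0.0]
contact_force: [0.5, -0.0, 0.0]
opening: -0.002
time: 1.75
eef_pos: [0.6003, 0.19, 0.4609]
tcp_rot: [0.825, 0.565, 0.001, 0.0]
contact_force: [1.0, 1.1, -0.4]
opening: 0.0
time: 2.0
eef_pos: [0.6, 0.1907, 0.4604]
tcp_rot: [0.762, 0.647, 0.0, 0.0]
contact_force: [-0.5, -0.6, -1.6]
opening: 0.004
t 2.00 tip [0.6002 0.1908 0.2874] shift tool mm [-83.4  87.4  87.4] rot [ 0.04 -0.02 -0.03] F [-0.5 -0.6 -1.6] 0.0038294485575754264
```

```bash
python3 -m jog '[{"grip":1,"x":-28,"y":29,"z":0,"rx":0,"ry":0,"rz":0},{"grip":1,"x":-28,"y":29,"z":0,"rx":0,"ry":0,"rz":0},{"grip":1,"x":-27,"y":29,"z":0,"rx":0,"ry":0,"rz":0},{"grip":1,"x":0,"y":0,"z":30,"rx":0,"ry":0,"rz":0},{"grip":1,"x":0,"y":0,"z":30,"rx":0,"ry":0,"rz":0},{"grip":1,"x":0,"y":0,"z":22,"rx":0,"ry":0,"rz":0},{"grip":1,"x":0,"y":0,"z":0,"rx":0,"ry":0,"rz":0}]'
python3 - <<'E'
from h import *
from plant import *
import cv2
print(*to_tool(get_state(),D2W(PD,[.088,0,.177])[0]))
out=[]
for n,(a,b) in dict(side=(115,175),top=(110,190)).items():
    c=read_camera(n); f=c["frame"][a-60:a+140,b-60:b+140]; out.append(cv2.resize(f,None,fx=2,fy=2,interpolation=cv2.INTER_CUBIC))
cv2.imwrite("pics/a1.png",cv2.cvtColor(np.hstack(out),cv2.COLOR_RGB2BGR))
E
```

```text
time: 2.58
eef_pos: [0.6704, 0.0959, 0.3712]
tcp_rot: [0.763, 0.646, -0.004, -0.004]
contact_force: [-0.8, 0.6, -2.7]
opening: 0.002
t 2.58 tip [0.6685 0.0959 0.1982] shift tool mm [-0.9  4.9 21.2] rot [-0.63  0.1  -0.15] F [-0.8  0.6 -2.7]
```

View pics/a1.png

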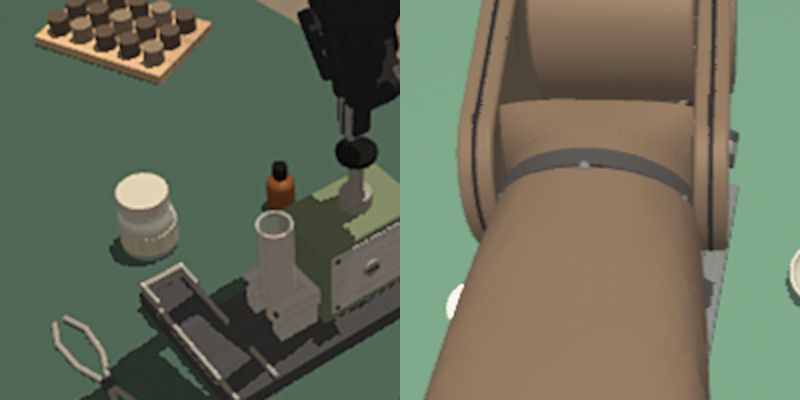

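```bash
python3 -m jog '[{"grip":1,"x":-1,"y":2,"z":8,"rx":0,"ry":0,"rz":0},{"grip":1,"x":0,"y":1,"z":6,"rx":0,"ry":0,"rz":0},{"grip":1,"x":0,"y":0,"z":0,"rx":0,"ry":0,"rz":0}]'
python3 - <<'E'
from h import *
from plant import *
print(*to_tool(get_state(),D2W(PD,[.088,0,.177])[0]))
E
python3 -m jog '[{"grip":1,"x":0,"y":0,"z":3,"rx":0,"ry":0,"rz":0},{"grip":1,"x":0,"y":0,"z":3,"rx":0,"ry":0,"rz":0},{"grip":1,"x":0,"y":0,"z":3,"rx":0,"ry":0,"rz":0},{"grip":1,"x":0,"y":0,"z":0,"rx":0,"ry":0,"rz":0}]'
python3 - <<'E'
from h import *
from plant import *
print(*to_tool(get_state(),D2W(PD,[.088,0,.142])[0]))
E
```

```text
time: 2.93
eef_pos: [0.6747, 0.0945, 0.364]
tcp_rot: [0.762, 0.647, 0.0, 0.0]
contact_force: [0.6, -0.3, -1.1]
opening: 0.002
t 2.93 tip [0.6748 0.0945 0.191 ] shift tool mm [-0.5 -1.8 14. ] rot [ 0.04 -0.   -0.02] F [ 0.6 -0.3 -1.1]
time: 3.27
eef_pos: [0.6744, 0.0943, 0.3539]
tcp_rot: [0.762, 0.647, -0.0, -0.0]
contact_force: [-1.0, 0.8, -0.6]
opening: 0.0
t 3.27 tip [0.6742 0.0943 0.1809] shift tool mm [-0.2 -1.2 38.9] rot [-0.07  0.01 -0.02] F [-1.   0.8 -0.6]
```

```bash
python3 -m jog '[{"grip":1,"x":0,"y":-1,"z":4,"rx":0,"ry":0,"rz":0},{"grip":1,"x":0,"y":0,"z":4,"rx":0,"ry":0,"rz":0},{"grip":1,"x":0,"y":0,"z":4,"rx":0,"ry":0,"rz":0},{"grip":1,"x":0,"y":0,"z":4,"rx":0,"ry":0,"rz":0}]'
python3 -m jog '[{"grip":1,"x":0,"y":0,"z":4,"rx":0,"ry":0,"rz":0},{"grip":1,"x":0,"y":0,"z":4,"rx":0,"ry":0,"rz":0},{"grip":1,"x":0,"y":0,"z":4,"rx":0,"ry":0,"rz":0},{"grip":1,"x":0,"y":0,"z":4,"rx":0,"ry":0,"rz":0}]'
python3 -m jog '[{"grip":1,"x":0,"y":0,"z":3,"rx":0,"ry":0,"rz":0},{"grip":1,"x":0,"y":0,"z":0,"rx":0,"ry":0,"rz":0}]'
python3 - <<'E'
from h import *
from plant import *
import cv2
print(*to_tool(get_state(),D2W(PD,[.088,0,.142])[0]))
c=read_camera("side");cv2.imwrite("pics/a2.png",cv2.cvtColor(cv2.resize(c["frame"][100:265,155:345],None,fx=4,fy=4,interpolation=cv2.INTER_CUBIC)[:600],cv2.COLOR_RGB2BGR))
E
```

```text
time: 3.6
eef_pos: [0.6738, 0.0945, 0.3401]
tcp_rot: [0.762, 0.647, 0.0, 0.0]
contact_force: [-2.2, 0.2, 6.1]
opening: -0.002
time: 3.93
eef_pos: [0.6738, 0.0945, 0.3247]
tcp_rot: [0.762, 0.647, 0.0, 0.0]
contact_force: [-2.3, -0.5, 8.5]
opening: -0.001
time: 4.1
eef_pos: [0.6738, 0.0945, 0.3211]
tcp_rot: [0.762, 0.647, 0.0, 0.0]
contact_force: [-2.4, -0.2, 6.7]
opening: 0.001
t 4.10 tip [0.674  0.0945 0.1481] shift tool mm [-0.4 -1.   6.1] rot [ 0.06 -0.01 -0.01] F [-2.4 -0.2  6.7]
```

View pics/a2.png

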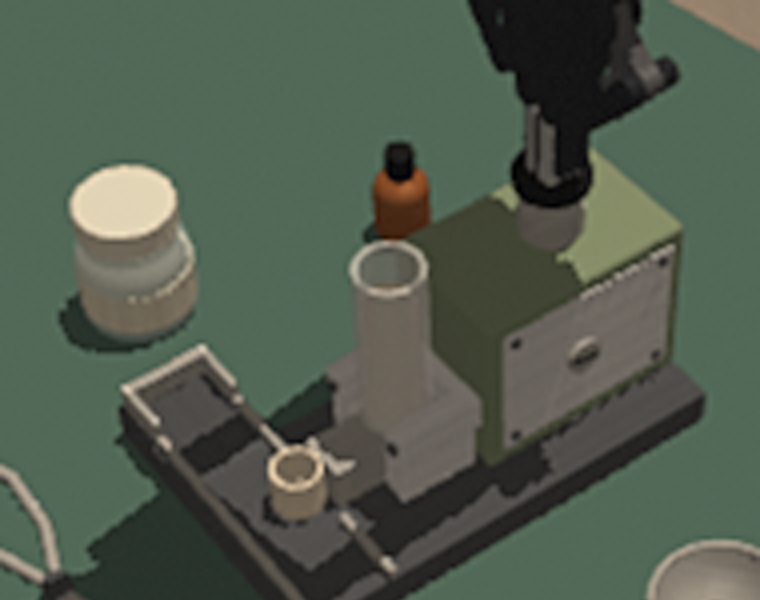

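Crucible is emerging (zoom 297,483), upright, nearly on the lane. The remaining ~6 mm, until the force rises at the stop.

```bash
python3 -m jog '[{"grip":1,"x":0,"y":0,"z":3,"rx":0,"ry":0,"rz":0},{"grip":1,"x":0,"y":0,"z":2,"rx":0,"ry":0,"rz":0},{"grip":1,"x":0,"y":0,"z":0,"rx":0,"ry":0,"rz":0}]'
python3 -m jog '[{"grip":1,"x":0,"y":0,"z":1,"rx":0,"ry":0,"rz":0},{"grip":1,"x":0,"y":0,"z":0,"rx":0,"ry":0,"rz":0}]'
python3 -m jog '[{"grip":1,"x":0,"y":0,"z":1,"rx":0,"ry":0,"rz":0},{"grip":1,"x":0,"y":0,"z":0,"rx":0,"ry":0,"rz":0}]'
```

```text
time: 4.4
eef_pos: [0.6738, 0.0945, 0.3165]
tcp_rot: [0.762, 0.647, 0.0, 0.0]
contact_force: [-1.9, -0.9, 6.6]
opening: 0.003
time: 4.57
eef_pos: [0.6739, 0.0945, 0.3158]
tcp_rot: [0.762, 0.647, 0.0, 0.0]
contact_force: [-3.1, -0.6, 7.2]
opening: 0.0
time: 4.73
eef_pos: [0.6739, 0.0945, 0.3155]
tcp_rot: [0.762, 0.647, 0.0, 0.0]
contact_force: [-3.6, 0.1, 9.1]
opening: -0.002
```

```bash
for i in 1; do python3 -m jog '[{"grip":1,"x":0,"y":0,"z":2,"rx":0,"ry":0,"rz":0},{"grip":1,"x":0,"y":0,"z":0,"rx":0,"ry":0,"rz":0}]'; done
python3 -m jog '[{"grip":1,"x":0,"y":0,"z":2,"rx":0,"ry":0,"rz":0},{"grip":1,"x":0,"y":0,"z":0,"rx":0,"ry":0,"rz":0}]'
```

```text
time: 4.9
eef_pos: [0.674, 0.0946, 0.3154]
tcp_rot: [0.762, 0.647, 0.0, 0.0]
contact_force: [-7.7, -1.6, 15.6]
opening: 0.002
time: 5.07
eef_pos: [0.6741, 0.0946, 0.3153]
tcp_rot: [0.762, 0.647, 0.0, 0.0]
contact_force: [-10.8, -0.1, 22.1]
opening: -0.0
```

```bash
python3 -m jog '[{"grip":1,"x":0,"y":0,"z":-6,"rx":0,"ry":0,"rz":0},{"grip":1,"x":0,"y":0,"z":-6,"rx":0,"ry":0,"rz":0},{"grip":1,"x":0,"y":0,"z":-6,"rx":0,"ry":0,"rz":0},{"grip":1,"x":0,"y":0,"z":-6,"rx":0,"ry":0,"rz":0},{"grip":1,"x":0,"y":0,"z":-6,"rx":0,"ry":0,"rz":0},{"grip":1,"x":0,"y":0,"z":-6,"rx":0,"ry":0,"rz":0},{"grip":1,"x":0,"y":0,"z":-6,"rx":0,"ry":0,"rz":0},{"grip":1,"x":0,"y":0,"z":-15,"rx":0,"ry":0,"rz":0}]'
python3 -m jog '[{"grip":1,"x":0,"y":0,"z":-20,"rx":0,"ry":0,"rz":0},{"grip":1,"x":0,"y":0,"z":-20,"rx":0,"ry":0,"rz":0},{"grip":1,"x":0,"y":0,"z":0,"rx":0,"ry":0,"rz":0}]'
python3 - <<'E'
from h import *
from plant import *
import cv2
print(*to_tool(get_state(),D2W(PD,[-.066,-.04,.20])[0]))
c=read_camera("side");cv2.imwrite("pics/a3.png",cv2.cvtColor(cv2.resize(c["frame"][115:265,155:345],None,fx=4,fy=4,interpolation=cv2.INTER_CUBIC),cv2.COLOR_RGB2BGR))
E
```

```text
time: 5.73
eef_pos: [0.6729, 0.0944, 0.3631]
tcp_rot: [0.762, 0.647, -0.002, -0.002]
contact_force: [0.4, -0.7, -0.1]
opening: -0.003
time: 5.98
eef_pos: [0.6744, 0.0945, 0.412]
tcp_rot: [0.762, 0.647, 0.003, 0.003]
contact_force: [0.7, -1.0, 1.8]
opening: -0.002
t 5.98 tip [0.6759 0.0945 0.239 ] shift tool mm [ -40.8 -157.2   37.5] rot [ 0.5  -0.08 -0.01] F [ 0.7 -1.   1.8]
```

View pics/a3.png

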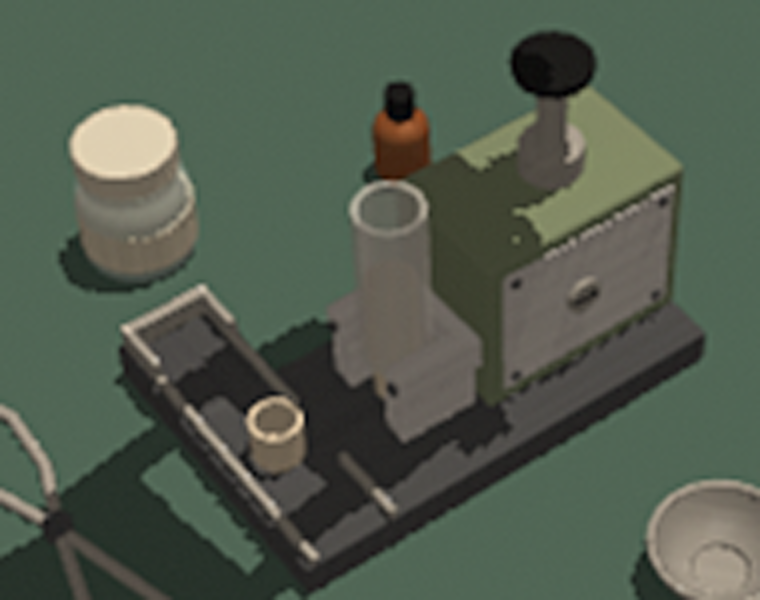

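```bash
python3 -m jog '[{"grip":1,"x":-10,"y":-35,"z":0,"rx":0,"ry":0,"rz":0},{"grip":1,"x":-10,"y":-35,"z":0,"rx":0,"ry":0,"rz":0},{"grip":1,"x":-10,"y":-35,"z":0,"rx":0,"ry":0,"rz":0},{"grip":1,"x":-10,"y":-35,"z":0,"rx":0,"ry":0,"rz":0},{"grip":1,"x":-1,"y":-17,"z":0,"rx":0,"ry":0,"rz":0},{"grip":1,"x":0,"y":0,"z":0,"rx":0,"ry":0,"rz":0},{"grip":1,"x":0,"y":0,"z":0,"rx":0,"ry":0,"rz":0}]'
python3 - <<'E'
from h import *
from plant import *
c=read_camera("side"); u=(np.array([277,421])+.5)/4-.5+[155,115]
X=ray(c,u,.045); d=X-[*PD[:2],0]; cc,s=np.cos(PD[2]),np.sin(PD[2]); print(X,"disp",cc*d[0]+s*d[1],-s*d[0]+cc*d[1])
print(*to_tool(get_state(),D2W(PD,[-.067,-.042,.10])[0]))
E
```

```text
time: 6.62
eef_pos: [0.5114, 0.0795, 0.405]
tcp_rot: [0.762, 0.647, -0.0, -0.0]
contact_force: [-0.4, -0.1, 0.3]
opening: 0.003
[0.52168402 0.11864565 0.045     ] disp -0.06523512634440393 -0.0004380993276533983
t 6.67 tip [0.5122 0.0795 0.2323] shift tool mm [ -1.4   1.2 132.3] rot [-0.    0.   -0.02] F [1.3 0.2 0.6]
```

```bash
python3 -m jog '[{"grip":1,"x":-1,"y":-1,"z":35,"rx":0,"ry":0,"rz":0},{"grip":1,"x":0,"y":0,"z":35,"rx":0,"ry":0,"rz":0},{"grip":1,"x":0,"y":0,"z":35,"rx":0,"ry":0,"rz":0},{"grip":1,"x":0,"y":0,"z":27,"rx":0,"ry":0,"rz":0},{"grip":1,"x":0,"y":0,"z":20,"rx":0,"ry":0,"rz":0},{"grip":1,"x":0,"y":0,"z":0,"rx":0,"ry":0,"rz":0},{"grip":1,"x":0,"y":0,"z":0,"rx":0,"ry":0,"rz":0}]'
python3 - <<'E'
from h import *
from plant import *
import cv2
print(*to_tool(get_state(),D2W(PD,[-.069,-.042,.027])[0]))
out=[]
c=read_camera("side");cv2.imwrite("pics/a4.png",cv2.cvtColor(cv2.resize(c["frame"][115:265,155:345],None,fx=4,fy=4,interpolation=cv2.INTER_CUBIC),cv2.COLOR_RGB2BGR))
c=read_camera("wrist");cv2.imwrite("pics/a4w.png",cv2.cvtColor(c["frame"],cv2.COLOR_RGB2BGR))
E
```

```text
time: 7.25
eef_pos: [0.5115, 0.0785, 0.2524]
tcp_rot: [0.762, 0.647, -0.001, -0.001]
contact_force: [-0.4, -0.1, -0.2]
opening: -0.003
t 7.25 tip [0.5109 0.0786 0.0794] shift tool mm [-0.2  0.5 52.4] rot [-0.18  0.02 -0.03] F [-0.4 -0.1 -0.2]
```

View pics/a4.png

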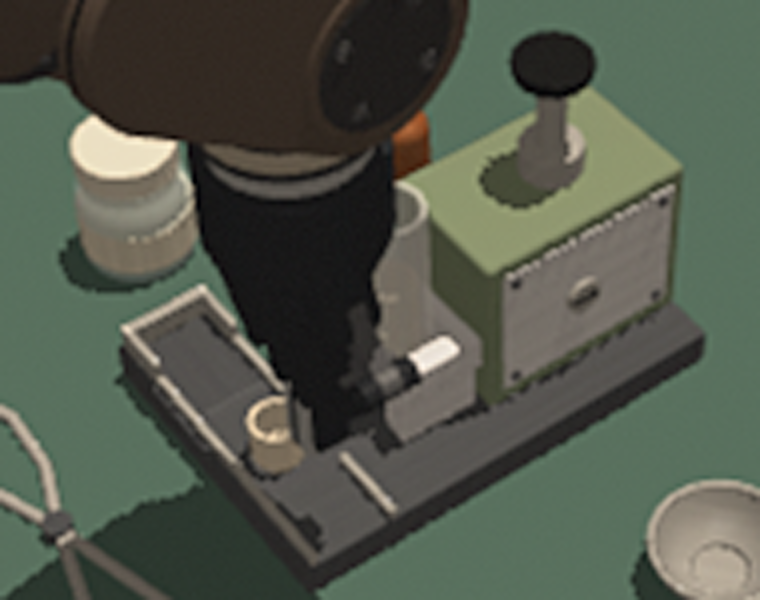

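View pics/a4w.png

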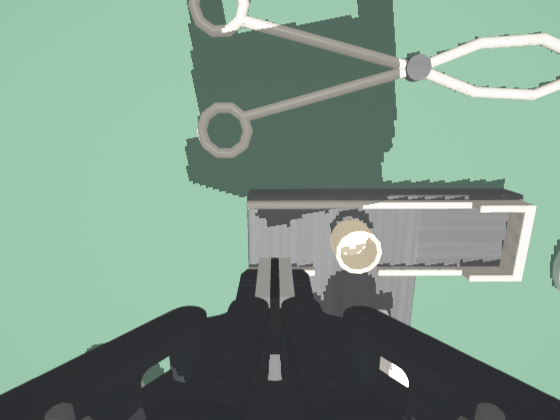

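```bash
python3 - <<'E'
from h import *
from plant import *
c=read_camera("side"); cc,s=np.cos(PD[2]),np.sin(PD[2])
def todisp(X): d=X-np.array([*PD[:2],0]); return np.array([cc*d[0]+s*d[1],-s*d[0]+cc*d[1],X[2]])
g=lambda u:(np.array(u)+.5)/4-.5+[155,115]
print("jar",todisp(ray(c,g([125,145]),.072)))
for u in([390,395],[415,372],[365,400],[350,430],[300,440]):
    a,b=todisp(ray(c,g(u),.05)),todisp(ray(c,g(u),.2)); k=(-.069-a[0])/(b[0]-a[0]); print(u,a+k*(b-a))
E
```

```text
jar [-0.04001534  0.16812124  0.072     ]
[390, 395] [-0.069      -0.10125714  0.1621375 ]
[415, 372] [-0.069      -0.11911921  0.1922567 ]
[365, 400] [-0.069      -0.08289058  0.14154111]
[350, 430] [-0.069      -0.06951844  0.10969525]
[300, 440] [-0.069      -0.02660234  0.0604058 ]
```

```bash
python3 -m jog '[{"grip":1,"x":0,"y":0,"z":20,"rx":0,"ry":0,"rz":0},{"grip":1,"x":0,"y":0,"z":17,"rx":0,"ry":0,"rz":0},{"grip":1,"x":0,"y":0,"z":8,"rx":0,"ry":0,"rz":0},{"grip":1,"x":0,"y":0,"z":4,"rx":0,"ry":0,"rz":0},{"grip":1,"x":0,"y":0,"z":0,"rx":0,"ry":0,"rz":0},{"grip":1,"x":0,"y":0,"z":0,"rx":0,"ry":0,"rz":0}]'
python3 - <<'E'
from h import *
from plant import *
import cv2
print(*to_tool(get_state(),D2W(PD,[-.069,-.042,.027])[0]))
c=read_camera("wrist");cv2.imwrite("pics/a5w.png",cv2.cvtColor(c["frame"],cv2.COLOR_RGB2BGR))
E
```

```text
time: 7.9
eef_pos: [0.5115, 0.0786, 0.2058]
tcp_rot: [0.762, 0.647, 0.001, 0.001]
contact_force: [0.5, -0.0, 0.2]
opening: -0.003
t 7.90 tip [0.5118 0.0786 0.0328] shift tool mm [-0.5 -0.5  5.8] rot [ 0.1  -0.01 -0.02] F [ 0.5 -0.   0.2]
```

View pics/a5w.png

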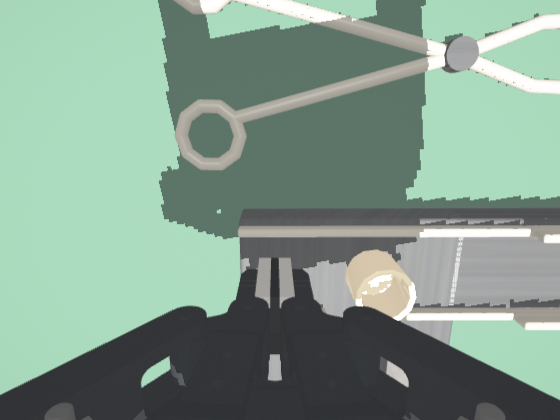

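```bash
python3 -m jog '[{"grip":1,"x":0,"y":0,"z":4,"rx":0,"ry":0,"rz":0},{"grip":1,"x":0,"y":0,"z":2,"rx":0,"ry":0,"rz":0},{"grip":1,"x":3,"y":0,"z":0,"rx":0,"ry":0,"rz":0},{"grip":1,"x":4,"y":0,"z":0,"rx":0,"ry":0,"rz":0},{"grip":1,"x":4,"y":0,"z":0,"rx":0,"ry":0,"rz":0},{"grip":1,"x":4,"y":0,"z":0,"rx":0,"ry":0,"rz":0},{"grip":1,"x":4,"y":0,"z":0,"rx":0,"ry":0,"rz":0},{"grip":1,"x":4,"y":0,"z":0,"rx":0,"ry":0,"rz":0}]'
python3 -m jog '[{"grip":1,"x":4,"y":0,"z":0,"rx":0,"ry":0,"rz":0},{"grip":1,"x":4,"y":0,"z":0,"rx":0,"ry":0,"rz":0},{"grip":1,"x":4,"y":0,"z":0,"rx":0,"ry":0,"rz":0},{"grip":1,"x":4,"y":0,"z":0,"rx":0,"ry":0,"rz":0},{"grip":1,"x":0,"y":0,"z":0,"rx":0,"ry":0,"rz":0}]'
python3 - <<'E'
from h import *
from plant import *
import cv2
print(*to_tool(get_state(),D2W(PD,[-.069,.0555,.027])[0]))
c=read_camera("wrist");cv2.imwrite("pics/a6w.png",cv2.cvtColor(c["frame"],cv2.COLOR_RGB2BGR))
c=read_camera("side");cv2.imwrite("pics/a6.png",cv2.cvtColor(cv2.resize(c["frame"][115:265,155:345],None,fx=4,fy=4,interpolation=cv2.INTER_CUBIC),cv2.COLOR_RGB2BGR))
E
```

```text
time: 8.62
eef_pos: [0.5147, 0.1019, 0.1988]
tcp_rot: [0.762, 0.647, 0.0, 0.0]
contact_force: [-0.8, 0.4, -0.7]
opening: 0.002
time: 9.03
eef_pos: [0.5173, 0.1178, 0.1988]
tcp_rot: [0.762, 0.648, 0.0, -0.0]
contact_force: [0.3, 0.0, 0.6]
opening: 0.002
t 9.03 tip [0.5173 0.1178 0.0258] shift tool mm [57.5  0.4 -1.2] rot [ 0.01 -0.01  0.02] F [0.3 0.  0.6]
```

View pics/a6w.png

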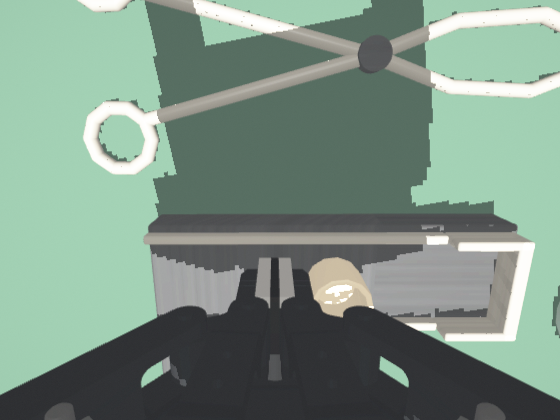

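View pics/a6.png

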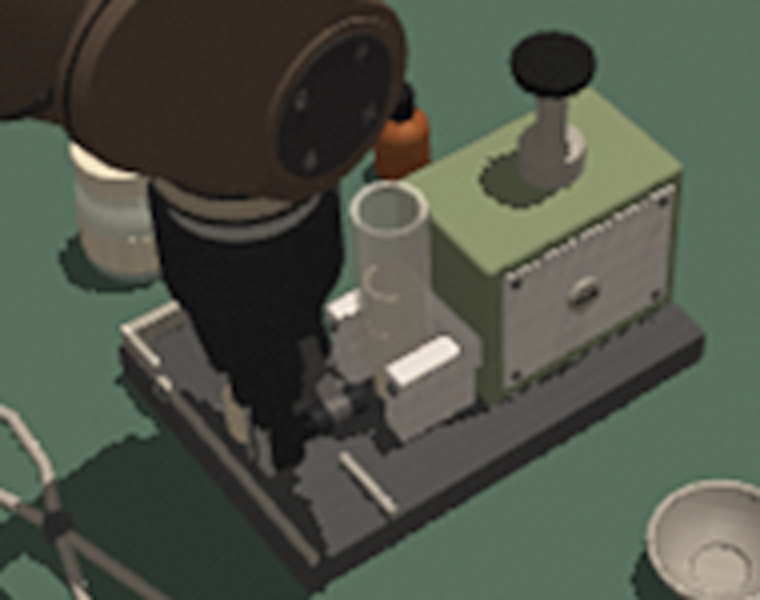

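```bash
python3 -m jog '[{"grip":1,"x":4,"y":0,"z":0,"rx":0,"ry":0,"rz":0},{"grip":1,"x":4,"y":0,"z":0,"rx":0,"ry":0,"rz":0},{"grip":1,"x":4,"y":0,"z":0,"rx":0,"ry":0,"rz":0},{"grip":1,"x":4,"y":0,"z":0,"rx":0,"ry":0,"rz":0},{"grip":1,"x":4,"y":0,"z":0,"rx":0,"ry":0,"rz":0},{"grip":1,"x":4,"y":0,"z":0,"rx":0,"ry":0,"rz":0},{"grip":1,"x":4,"y":0,"z":0,"rx":0,"ry":0,"rz":0},{"grip":1,"x":4,"y":0,"z":0,"rx":0,"ry":0,"rz":0}]'
python3 -m jog '[{"grip":1,"x":4,"y":0,"z":0,"rx":0,"ry":0,"rz":0},{"grip":1,"x":4,"y":0,"z":0,"rx":0,"ry":0,"rz":0},{"grip":1,"x":4,"y":0,"z":0,"rx":0,"ry":0,"rz":0},{"grip":1,"x":2,"y":0,"z":0,"rx":0,"ry":0,"rz":0},{"grip":1,"x":1,"y":0,"z":0,"rx":0,"ry":0,"rz":0},{"grip":1,"x":0,"y":0,"z":0,"rx":0,"ry":0,"rz":0}]'
python3 - <<'E'
from h import *
from plant import *
import cv2
print(*to_tool(get_state(),D2W(PD,[-.069,.0555,.027])[0]))
c=read_camera("wrist");cv2.imwrite("pics/a7w.png",cv2.cvtColor(c["frame"],cv2.COLOR_RGB2BGR))
c=read_camera("side");cv2.imwrite("pics/a7.png",cv2.cvtColor(cv2.resize(c["frame"][115:265,155:345],None,fx=4,fy=4,interpolation=cv2.INTER_CUBIC),cv2.COLOR_RGB2BGR))
E
```

```text
time: 9.8
eef_pos: [0.5225, 0.1492, 0.1987]
tcp_rot: [0.762, 0.647, -0.0, -0.0]
contact_force: [-0.1, 0.3, -0.2]
opening: -0.001
time: 10.3
eef_pos: [0.5249, 0.1637, 0.1987]
tcp_rot: [0.762, 0.647, 0.0, 0.0]
contact_force: [0.4, -0.0, 0.2]
opening: 0.002
t 10.30 tip [0.5249 0.1637 0.0257] shift tool mm [10.9  0.4 -1.3] rot [ 0. -0.  0.] F [ 0.4 -0.   0.2]
```

View pics/a7w.png

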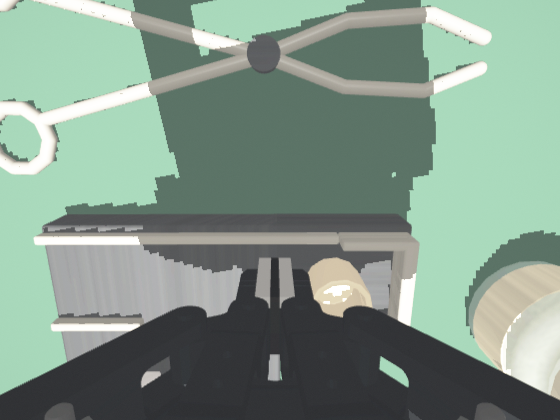

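View pics/a7.png

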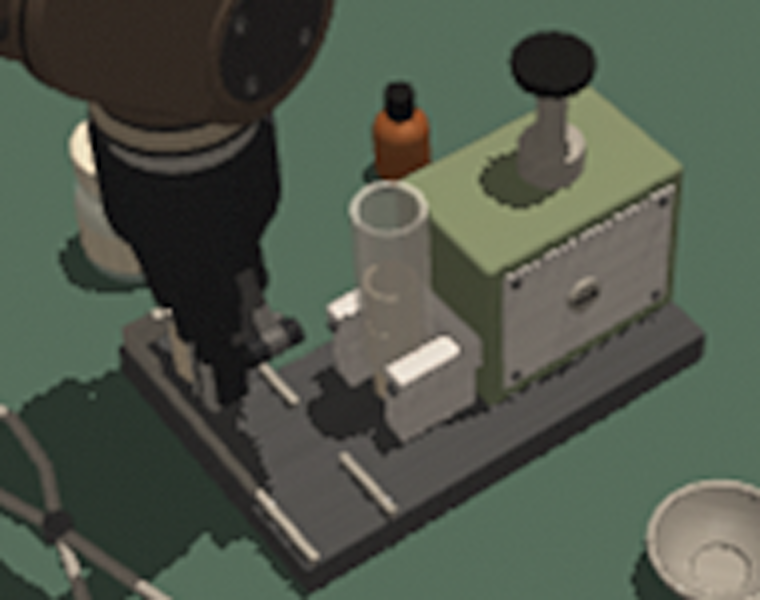

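```bash
python3 -m jog '[{"grip":1,"x":2,"y":0,"z":0,"rx":0,"ry":0,"rz":0},{"grip":1,"x":2,"y":0,"z":0,"rx":0,"ry":0,"rz":0},{"grip":1,"x":2,"y":0,"z":0,"rx":0,"ry":0,"rz":0},{"grip":1,"x":1,"y":0,"z":0,"rx":0,"ry":0,"rz":0},{"grip":1,"x":0,"y":0,"z":0,"rx":0,"ry":0,"rz":0}]'
for i in a; do python3 -m jog '[{"grip":1,"x":1,"y":0,"z":0,"rx":0,"ry":0,"rz":0},{"grip":1,"x":0,"y":0,"z":0,"rx":0,"ry":0,"rz":0}]'; done
python3 -m jog '[{"grip":1,"x":1,"y":0,"z":0,"rx":0,"ry":0,"rz":0},{"grip":1,"x":0,"y":0,"z":0,"rx":0,"ry":0,"rz":0}]'
python3 - <<'E'
from h import *
from plant import *
import cv2
print(*to_tool(get_state(),D2W(PD,[-.069,.0555,.027])[0]))
c=read_camera("wrist");cv2.imwrite("pics/a8w.png",cv2.cvtColor(cv2.resize(c["frame"][200:350,240:440],None,fx=4,fy=4),cv2.COLOR_RGB2BGR))
E
```

```text
time: 10.82
eef_pos: [0.526, 0.1706, 0.1988]
tcp_rot: [0.762, 0.647, 0.0, 0.0]
contact_force: [-1.3, 0.1, -0.7]
opening: -0.0
time: 10.98
eef_pos: [0.5262, 0.1715, 0.1987]
tcp_rot: [0.762, 0.647, 0.0, 0.0]
contact_force: [0.1, -0.1, 0.6]
opening: 0.0
time: 11.15
eef_pos: [0.5263, 0.1725, 0.1987]
tcp_rot: [0.762, 0.647, 0.0, 0.0]
contact_force: [0.9, 0.4, 0.6]
opening: 0.006
t 11.15 tip [0.5263 0.1725 0.0257] shift tool mm [ 2.1  0.4 -1.3] rot [ 0.   -0.   -0.01] F [0.9 0.4 0.6]
```

View pics/a8w.png

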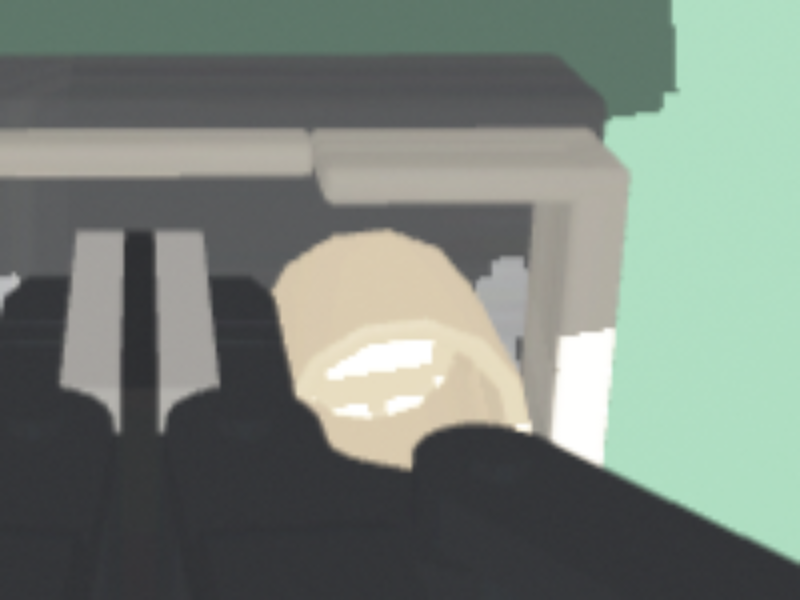

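```bash

python3 -m jog '[{"grip":1,"x":1,"y":0,"z":0,"rx":0,"ry":0,"rz":0},{"grip":1,"x":0,"y":0,"z":0,"rx":0,"ry":0,"rz":0}]'
python3 -m jog '[{"grip":1,"x":1,"y":0,"z":0,"rx":0,"ry":0,"rz":0},{"grip":1,"x":0,"y":0,"z":0,"rx":0,"ry":0,"rz":0}]'
python3 - <<'E'
from h import *
from plant import *
import cv2
print(*to_tool(get_state(),D2W(PD,[-.069,.0555,.027])[0]))
c=read_camera("wrist");cv2.imwrite("pics/a9w.png",cv2.cvtColor(cv2.resize(c["frame"][200:350,240:440],None,fx=4,fy=4),cv2.COLOR_RGB2BGR))
E
```

```text
time: 11.37
eef_pos: [0.5265, 0.1735, 0.1988]
tcp_rot: [0.762, 0.647, 0.0, 0.0]
contact_force: [-0.5, -0.3, 1.0]
opening: -0.001
time: 11.53
eef_pos: [0.5267, 0.1745, 0.1987]
tcp_rot: [0.762, 0.647, 0.0, 0.0]
contact_force: [-0.4, -0.3, -0.8]
opening: 0.002
t 11.53 tip [0.5267 0.1745 0.0257] shift tool mm [ 0.1  0.4 -1.3] rot [ 0.   -0.   -0.01] F [-0.4 -0.3 -0.8]
```

View pics/a9w.png

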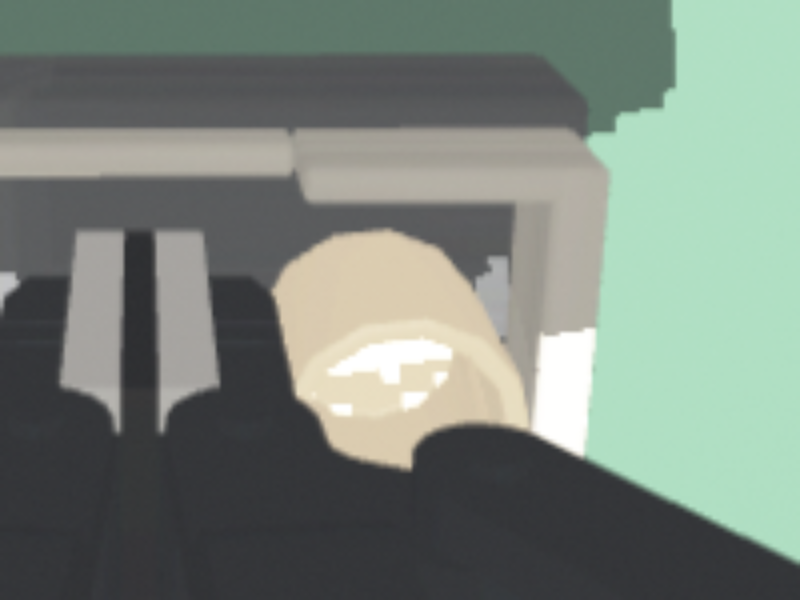

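```bash

R='time'
python3 -m jog '[{"grip":1,"x":1,"y":0,"z":0,"rx":0,"ry":0,"rz":0},{"grip":1,"x":0,"y":0,"z":0,"rx":0,"ry":0,"rz":0}]'
python3 -m jog '[{"grip":1,"x":1,"y":0,"z":0,"rx":0,"ry":0,"rz":0},{"grip":1,"x":0,"y":0,"z":0,"rx":0,"ry":0,"rz":0}]'
python3 - <<'E'
from h import *
from plant import *
import cv2
print(*to_tool(get_state(),D2W(PD,[-.069,.0555,.027])[0]))
c=read_camera("wrist");cv2.imwrite("pics/b1w.png",cv2.cvtColor(cv2.resize(c["frame"][200:350,240:440],None,fx=4,fy=4),cv2.COLOR_RGB2BGR))
E
```

```text
time: 11.75
eef_pos: [0.5268, 0.1755, 0.1988]
tcp_rot: [0.762, 0.647, 0.0, 0.0]
contact_force: [-0.1, -0.3, 0.0]
opening: -0.003
time: 11.92
eef_pos: [0.527, 0.1764, 0.1987]
tcp_rot: [0.762, 0.647, 0.0, -0.0]
contact_force: [-0.5, -0.3, -1.4]
opening: -0.001
t 11.92 tip [0.527  0.1765 0.0257] shift tool mm [-2.   0.4 -1.3] rot [ 0.   -0.   -0.01] F [-0.5 -0.3 -1.4]
```

View pics/b1w.png

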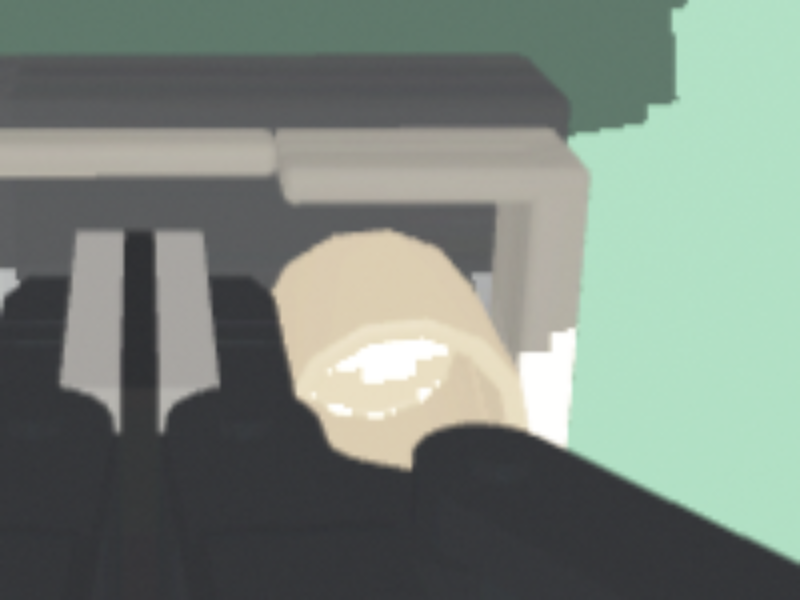

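```bash

python3 -m jog '[{"grip":1,"x":1,"y":0,"z":0,"rx":0,"ry":0,"rz":0},{"grip":1,"x":0,"y":0,"z":0,"rx":0,"ry":0,"rz":0}]'
python3 -m jog '[{"grip":1,"x":1,"y":0,"z":0,"rx":0,"ry":0,"rz":0},{"grip":1,"x":0,"y":0,"z":0,"rx":0,"ry":0,"rz":0}]'
python3 - <<'E'
from h import *
from plant import *
import cv2
print(*to_tool(get_state(),D2W(PD,[-.069,.0555,.027])[0]))
c=read_camera("wrist");cv2.imwrite("pics/b2w.png",cv2.cvtColor(cv2.resize(c["frame"][200:350,240:440],None,fx=4,fy=4),cv2.COLOR_RGB2BGR))
E
```

```text
time: 12.13
eef_pos: [0.5271, 0.1774, 0.1987]
tcp_rot: [0.762, 0.647, 0.0, -0.0]
contact_force: [-0.2, -0.3, 0.5]
opening: 0.001
time: 12.3
eef_pos: [0.5273, 0.1784, 0.1988]
tcp_rot: [0.762, 0.647, -0.0, 0.0]
contact_force: [0.3, -0.3, 0.1]
opening: 0.004
t 12.30 tip [0.5273 0.1784 0.0258] shift tool mm [-3.9  0.3 -1.2] rot [ 0.    0.01 -0.  ] F [ 0.3 -0.3  0.1]
```

View pics/b2w.png

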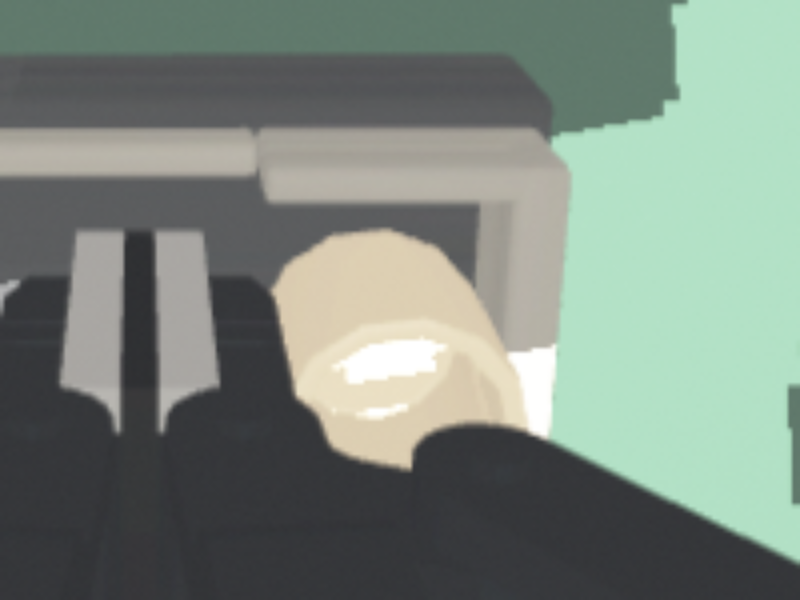

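```bash

python3 -m jog '[{"grip":1,"x":1,"y":0,"z":0,"rx":0,"ry":0,"rz":0},{"grip":1,"x":0,"y":0,"z":0,"rx":0,"ry":0,"rz":0}]'
python3 -m jog '[{"grip":1,"x":1,"y":0,"z":0,"rx":0,"ry":0,"rz":0},{"grip":1,"x":0,"y":0,"z":0,"rx":0,"ry":0,"rz":0}]'
python3 - <<'E'
from h import *
from plant import *
import cv2
print(*to_tool(get_state(),D2W(PD,[-.069,.0555,.027])[0]))
c=read_camera("wrist");cv2.imwrite("pics/b3w.png",cv2.cvtColor(cv2.resize(c["frame"][200:350,240:440],None,fx=4,fy=4),cv2.COLOR_RGB2BGR))
E
```

```text
time: 12.52
eef_pos: [0.5275, 0.1789, 0.1989]
tcp_rot: [0.762, 0.648, -0.001, 0.0]
contact_force: [-0.8, -4.4, 1.8]
opening: 0.002
time: 12.68
eef_pos: [0.5277, 0.1793, 0.199]
tcp_rot: [0.762, 0.648, -0.002, 0.001]
contact_force: [-1.8, -7.3, 3.8]
opening: -0.002
t 12.68 tip [0.5275 0.1787 0.026 ] shift tool mm [-4.3  0.2 -1. ] rot [-0.04  0.21  0.06] F [-1.8 -7.3  3.8]
```

View pics/b3w.png

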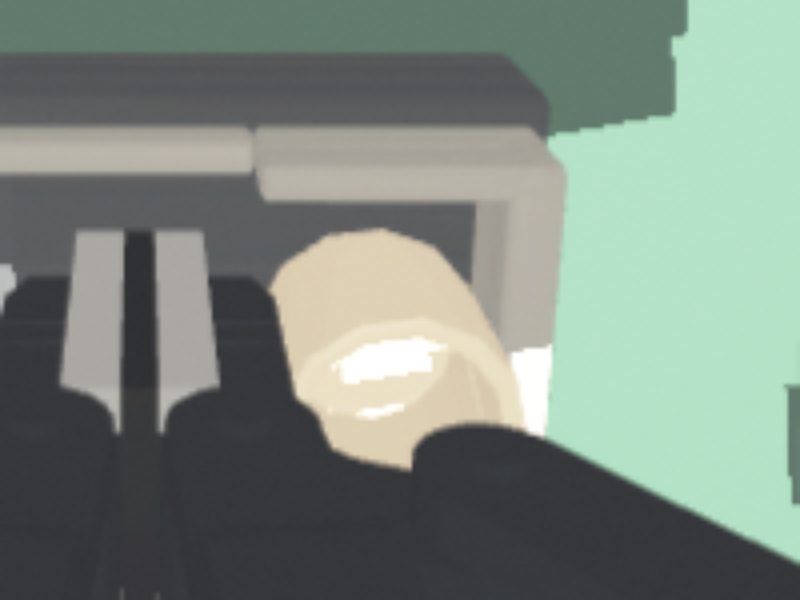

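```bash

python3 -m jog '[{"grip":1,"x":-1,"y":0,"z":0,"rx":0,"ry":0,"rz":0},{"grip":1,"x":-2,"y":0,"z":0,"rx":0,"ry":0,"rz":0},{"grip":1,"x":-4,"y":0,"z":0,"rx":0,"ry":0,"rz":0},{"grip":1,"x":-8,"y":0,"z":0,"rx":0,"ry":0,"rz":0},{"grip":1,"x":-12,"y":0,"z":0,"rx":0,"ry":0,"rz":0},{"grip":1,"x":-12,"y":0,"z":0,"rx":0,"ry":0,"rz":0},{"grip":1,"x":0,"y":0,"z":-15,"rx":0,"ry":0,"rz":0},{"grip":1,"x":0,"y":0,"z":-30,"rx":0,"ry":0,"rz":0}]'
python3 -m jog '[{"grip":1,"x":0,"y":0,"z":-38,"rx":0,"ry":0,"rz":0},{"grip":1,"x":0,"y":0,"z":-38,"rx":0,"ry":0,"rz":0},{"grip":1,"x":0,"y":0,"z":-38,"rx":0,"ry":0,"rz":0},{"grip":1,"x":0,"y":-30,"z":-25,"rx":0,"ry":0,"rz":0},{"grip":1,"x":0,"y":-35,"z":0,"rx":0,"ry":0,"rz":0},{"grip":1,"x":0,"y":-25,"z":0,"rx":0,"ry":0,"rz":0},{"grip":1,"x":0,"y":0,"z":0,"rx":0,"ry":0,"rz":0},{"grip":1,"x":0,"y":0,"z":0,"rx":0,"ry":0,"rz":0}]'
python3 - <<'E'
from h import *
from plant import *
import cv2
print(*to_tool(get_state(),D2W(PD,[-.069,.0555,.027])[0]))
c=read_camera("side");cv2.imwrite("pics/c1.png",cv2.cvtColor(cv2.resize(c["frame"][115:265,155:345],None,fx=4,fy=4,interpolation=cv2.INTER_CUBIC),cv2.COLOR_RGB2BGR))
c=read_camera("top");cv2.imwrite("pics/c1t.png",cv2.cvtColor(c["frame"],cv2.COLOR_RGB2BGR))
E
```

```text
time: 13.4
eef_pos: [0.5191, 0.14, 0.24]
tcp_rot: [0.763, 0.647, -0.004, -0.003]
contact_force: [-0.5, -0.2, -1.1]
opening: 0.003
time: 14.07
eef_pos: [0.4314, 0.1559, 0.3827]
tcp_rot: [0.762, 0.647, 0.0, 0.0]
contact_force: [0.5, -0.1, 0.2]
opening: -0.001
t 14.07 tip [0.4316 0.1559 0.2097] shift tool mm [ 33.7  91.  182.8] rot [ 0.05 -0.01 -0.01] F [ 0.5 -0.1  0.2]
```

View pics/c1.png

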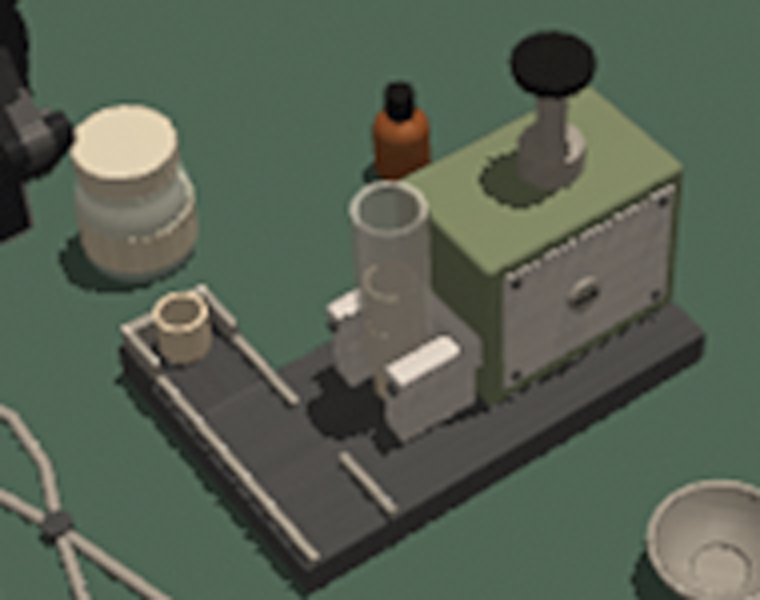

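View pics/c1t.png

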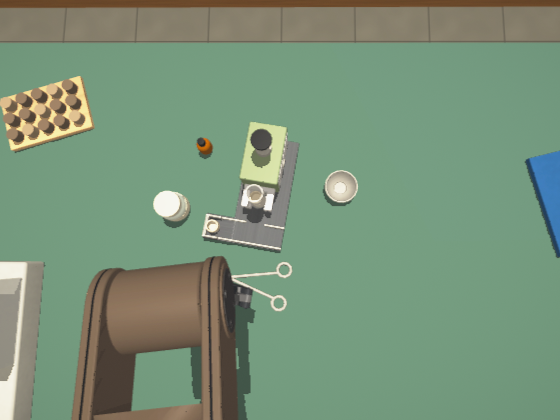

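```bash
python3 - <<'E'
from h import *
from plant import *
import cv2
cc,s=np.cos(PD[2]),np.sin(PD[2])
def todisp(X): d=X-np.array([*PD[:2],0]); return np.array([cc*d[0]+s*d[1],-s*d[0]+cc*d[1],X[2]]).round(4)
c=read_camera("side"); print(todisp(ray(c,(np.array([182,309])+.5)/4-.5+[155,115],.045)))
a=cv2.imread("pics/side0.png").astype(int); b=c["frame"][:,:,::-1].astype(int); 
m=(abs(a-b).max(2)>40).astype(np.uint8); n,_,st,_=cv2.connectedComponentsWithStats(m); print([x.tolist() for x in st[1:] if x[4]>8])
c=read_camera("top");f=c["frame"];cv2.imwrite("pics/c2t.png",cv2.cvtColor(cv2.resize(f[185:260,190:310],None,fx=6,fy=6,interpolation=cv2.INTER_CUBIC),cv2.COLOR_RGB2BGR))
E
```

```text
[-0.0637  0.0828  0.045 ]
[[0, 0, 177, 176, 13204], [146, 162, 3, 9, 10], [247, 170, 6, 3, 12], [193, 188, 15, 17, 114], [0, 245, 160, 170, 9039]]
```

View pics/c2t.png

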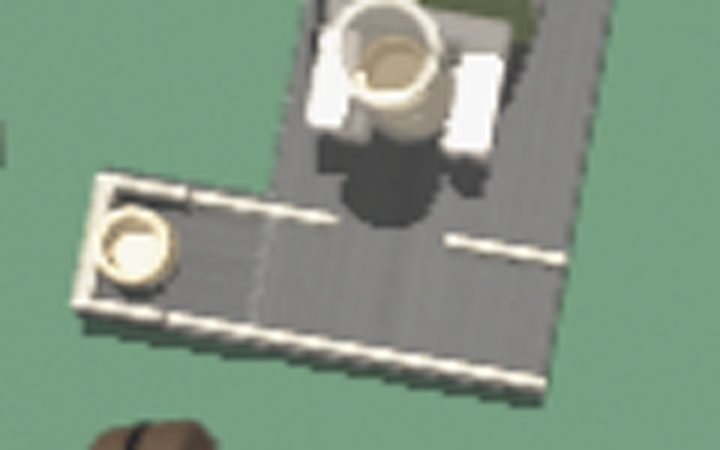

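```bash
python3 -c "
from plant import *
print(get_state()['contact_force']); print(sign_off())"
```

```text
[ 4.86777366e-01 -3.86682326e-01 -4.14190819e-05]
the job is handed in; nothing more can be done
None
```

I pressed the plunger once to its stop with the shut fingertips and let it spring back up, which pushed one crucible out onto the track. I then slid that crucible upright along the lane until it met the end stop, backed off and raised the arm clear. The job was handed in at about 14 s.

**Plunger:** it stopped with the fingertips at about 142 mm, and the force climbed to 22 N (the full spring force is 8 N). The picture afterwards shows the plunger up.

**Crucible:** about 7 N came back through the fingertips when it met the stop. After the retreat it measured 82.8 mm along the track, against 82.5 mm for a crucible touching the stop. It sits about 2 mm off mid-lane towards the magazine and stands upright in both the side and top views.

**Rest of the bench:** comparing the side view with the first picture, the changes were:
- the arm and its shadow;
- the crucible in the nest;
- the lowered stack at the tube's mouth;
- about 10 pixels at the tips of the tongs, which I take to be shadow because the arm stayed well above them.

**One disagreement:** contact at the stop came about 4 mm later than I had predicted from the finger thickness. The fingertips are probably slimmer than I assumed. I went by force and the pictures instead.

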